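# Slide a glass pane home in its grooved case

## Task

Put the small glass pane away in its wooden case: draw the thin plywood gate straight up out of its slots and lay it flat in the steel tray, then push the pane along the runners, under the lips of the case, until it is fully home against the rubber-faced sprung stop. The glass is brittle, so push it slowly and gently, never with more than 15 newtons, and do not lift or tip it. Leave the chisel and the pine block where they are.

Things in the scene. Friction and masses are not known exactly. Their poses are not given: they have to be found in the camera images.
- case: Fixed wooden pane case, 355 long x 144 wide mm. +x: the way the pane is pushed (roughly world -y, the robot's right); origin on the bench, mid-width, under the gate slot. Two runners, tops at z = 30, x = -175 to 168, leave a channel 56 wide (y = -28 to 28) open down to the bench (8 mm battens at x = -155 and 148): closed fingertips can travel in it below the pane's level.
- mouth (a point): Middle of the gate slot at runner height (case x = 0, z = 30 mm). Slot posts: x = -16.5 to 16.5, y = 53 to 72 either side, top z = 75. Before it (x < -17) low fences, inner faces y = -53 and 53, top z = 44. After it the case proper, open on top but for lips over the pane's side edges (underside z = 40, top 46, inner edges y = -46 and 46); end wall to x = 180, top z = 52.
- home (a point): Middle of the rubber face of the sprung stop at rest (case x = 130 mm, z = 30 mm): where the pane's front edge belongs.
- buffer (a joint): Compression of the sprung stop: an aluminium bar 86 wide with a rubber face, moves along the case's +x, 0 (rest) to 0.012 m (bottomed). It takes 3 N to start it and 9 N to bottom it.
- pane: Loose greenish glass pane with white edge tape, 110 long (x) x 100 wide (y) x 6 thick, 0.17 kg or so, lying on the runners in front of the gate, between the fences; origin at the centre of its underside, +x towards the case.
- pane_back (a point): Middle of the pane's rear edge (pane x = -55 mm, mid-thickness), where it is pushed.
- pane_front (a point): Middle of the pane's front edge (pane x = +55 mm, mid-thickness), which enters the case first.
- gate: Loose plywood gate 9 thick (x) x 118 wide (y) x 80 high (z), red band along its top, about 0.06 kg. Stands upright in the slots (13 mm wide, 45 mm deep) on the runners and closes the mouth of the case; its top is at z = 110 mm, 35 mm above the posts. Origin at the middle of its underside.
- gate_mid (a point): Centre of the gate's face height (gate z = 40 mm).
- gate_top (a point): Middle of the gate's top edge (gate z = 80 mm), taken across its 9 mm thickness.
- tray: Shallow steel tray fixed on the bench, 105 (x) x 175 (y) x 10 mm high, to the right of the case; origin at the centre of its underside. The gate is laid in it, flat on either face.
- chisel: Loose blue-handled chisel, 272 mm, bystander at the far edge.
- pine_block: Loose pine block, 28x105x45 mm, bystander on the left.
Mind the look-alikes: they are no part of the job. There is more than one size of the gate; the one meant has the size given above.

How it is judged (in metres and radians):
On the way, in this order (a step that is already met when the one before it is completed fails the run):
1. the gate is out of its slots and lies flat in the tray, released (x of gate_mid in the frame of tray between -0.05 and 0.05 m and y of gate_mid in the frame of tray between -0.08 and 0.08 m and height (world z) of gate_mid below 0.03 m and angle between gate's own z axis and vertical between 1.2 and 1.94 rad and contact force between the fingers and gate below 0.05 N), for 0.2 s.
2. the pane is home against the sprung stop (x of pane_front in the frame of case above 0.125 m and z of pane in the frame of case below 0.034 m and angle between pane's own z axis and vertical below 0.05 rad), for 0.2 s.
At the end, for the whole second after the job is handed in: Pane flat on the runners, front edge within 5 mm of the resting face of the sprung stop; gate lying flat (within 0.37 rad) in the tray, its centre within 50 mm across and 80 mm along of the tray's centre and under 30 mm above the bench; both at rest and released (all of step 1 and all of step 2 and linear speed of each of pane, gate below 0.01 m/s); the robot touches nothing.
It fails at once if the robot presses on the glass pane with more than 15 N (contact force between any of the fingers, the arm and pane above 15 N).
It fails at once if the gate is pressed or dropped on the glass with more than 15 N (contact force between gate and pane above 15 N).
It fails at once if the pane is lifted or tipped (over 20 mm up or 0.2 rad) (height (world z) of pane above 0.05 m or angle between pane's own z axis and vertical above 0.2 rad).
It fails at once if the chisel or pine block is moved more than 30 mm (distance of any of chisel, pine_block from where it was at the start of the episode above 0.03 m).
It also fails if it takes over 67 s, if anything falls off the work surface, if the arm or the gripper's body presses on something with over 40 N, if the wrist force passes 120 N, or if a joint passes its speed limit or range.

## Robot

A 6-joint arm with a two-finger parallel gripper is mounted at the origin on the work surface; the furniture and walls round the work are solid. World frame = base frame: x ahead of the robot, y to its left, z up, the work surface at z = 0. Lengths are in mm, angles in rad, forces in N, time in s.
With the tool pointing down it reaches from about 350 to 875 mm from the base axis. Payload 4.2 kg.
Tool frame: the origin (TCP) lies at the very end of the fingers, on their centre line; the grasp point (between the pads) lies 19 mm behind it; z points along the fingers, y is the line along which they close (so a half turn about z gives the same grasp; the last joint's range is limited). The gripper opens to 85 mm and grips with 20 to 120 N. Pads are 22 mm wide; open, the fingers measure 114 mm over their backs; the gripper's body (76 mm by 85 mm) begins 54 mm behind the grasp point. The pads swing forward as they close: fully open they stand 13 mm farther back than shut.
Start: joints at [-0.975, 0.385, 0.008, 0, -1.194, -0.259], TCP at [206.558, -589.859, 231.312] pointing down, gripper open.
Joint ranges: [-3.14, 3.14], [-1.21, 2.06], [-1.07, 1.41], [-3.16, 2.05], [-2.99, -0.16], [-3.1, 3.1]. Speed limits (rad/s): [2.79, 2.79, 3.14, 3.14, 3.14, 3.14].

## Interface

Orientations are given as a unit quaternion [x, y, z, w].
In Python, from bench import read_state, get_image, get_calibration, job_done gives the robot as it stands.
- The arm moves only by the shell command python3 -m creep 'ROWS'. ROWS is a JSON object of lists of equal length, an entry for each row: "translation": the shift along the world's x, y, z in cm, a list of three; "delta_rot": the turn, a rotation vector about the world's x, y, z in degrees, a list of three; "hand": the finger opening in cm, from 0 to 8.54. A call has 1 to 8 rows; each row is the pose to reach, as a shift and turn from the pose commanded when the call began; what a row does not reach only later rows make up. A row lasts 1/8 s, in which the tool goes at most 62.5 mm and 10.7 degrees, less where a joint would pass 70% of its speed; a pose out of reach is approached as far as the arm can. A call with a gripper value outside its range is refused whole. The fingers move at their own pace and stop on an object; the grip force is fixed at half the most. Time passes only in rows, so rows that repeat a pose let the fingers close. It gives the time, the measured TCP pose, the force, the opening and the grip force at its end, in the units of the state.
- read_state(): the state, without advancing time (a new reading comes with each control period).
- get_image(name): name is "side" or "top"; returns (picture, depth): 480x640x3 uint8, red, green, blue; 480x640 float32, mm along the optical axis (not along the pixel's ray), 0 where there is no reading.
- get_calibration(name): a dict with "intrinsics" (3x3 intrinsics, pixels), "xyz" and "attitude" of the camera in the world. Camera axes: x right, y down, z forward; pixel columns grow to the right and rows downward; lengths in mm; the calibration is good to about 2 mm. A picture is of the moment at which its call begins. get_calibration takes no time and is no camera call.
- job_done(): hands the job in; it is judged then, once.
The state is a dict: "clock": time; "joints": joint angles; "joint_vel": joint speeds; "joint_efforts": joint torques, N m; "position": TCP position; "ee_rot": TCP orientation; "contact_force": force on the tool from outside, world axes, zero at the start; "wrist_torque": the same for the moment, N m; "gripper_width": finger opening in mm; "grasp_force": force on a finger pad.
Only numpy, scipy, OpenCV 4.12 (cv2) and the standard library are available. Lean on these libraries where they do the work, as an engineer would, in place of code of your own. Each camera call takes 0.05 s, during which the arm holds its last target. There are 200 camera calls.

## Working session

There is one attempt and no reset: what is moved stays moved. The work goes in short steps, Python scripts to look and compute and a shell command to move; the robot and the scene stay as the last step left them, time stands still between calls to the robot, and variables do not carry over. Pictures are saved under pics/ and viewed, at most 11 in all, crops included, and the job is handed in when it is done.

```bash
mkdir -p pics; ls
cat > h.py <<'E'
import numpy as np, cv2
from scipy.spatial.transform import Rotation as R
from bench import *
def cam(n):
    c=get_calibration(n); return np.array(c["intrinsics"]),np.array(c["xyz"],float),c["attitude"]
E
python3 - <<'E'
from h import *
for n in("side","top"):
    p,d=get_image(n); cv2.imwrite(f"pics/{n}0.png",p[:,:,::-1]); np.savez(f"pics/{n}0.npz",p=p,d=d); print(n,get_calibration(n))
s=read_state();print(s)
E
```

```text
pics
side {'intrinsics': array([[568.81436977,   0.        , 316.10324556],
       [  0.        , 568.81436977, 241.76060526],
       [  0.        ,   0.        ,   1.        ]]), 'xyz': array([  71.67402331, 1235.32708701,  992.06020926]), 'attitude': array([-0.15763554,  0.88121626, -0.43712279,  0.08679058])}
top {'intrinsics': array([[524.43395645,   0.        , 323.38370834],
       [  0.        , 524.43395645, 243.24356331],
       [  0.        ,   0.        ,   1.        ]]), 'xyz': array([ 398.48567835,  119.61246821, 1366.92300863]), 'attitude': array([-0.70448102,  0.70823874, -0.03651985,  0.02776113])}
{'clock': 0.1, 'joints': array([-9.75406421e-01,  3.85484538e-01,  6.74853985e-03, -4.10834666e-04,
       -1.19402313e+00, -2.58565971e-01]), 'joint_vel': array([-0.00051772, -0.00302161,  0.0033438 ,  0.00197691, -0.00085759,
       -0.00155079]), 'joint_efforts': array([-5.72883764e-04, -3.93319988e+01,  1.88928992e+01,  4.19790655e+00,
       -2.58253705e-03,  5.17361983e-06]), 'position': array([ 206.36872231, -589.38384776,  230.3261668 ]), 'ee_rot': array([-1.67542219e-01,  9.85864395e-01,  9.72362951e-04, -2.32627388e-04]), 'contact_force': array([-0.33745304,  0.58345038,  0.21915061]), 'wrist_torque': array([-0.00685344,  0.01584088, -0.00452223]), 'grasp_force': 0.0, 'gripper_width': 85.59737343956807}
```

View pics/top0.png

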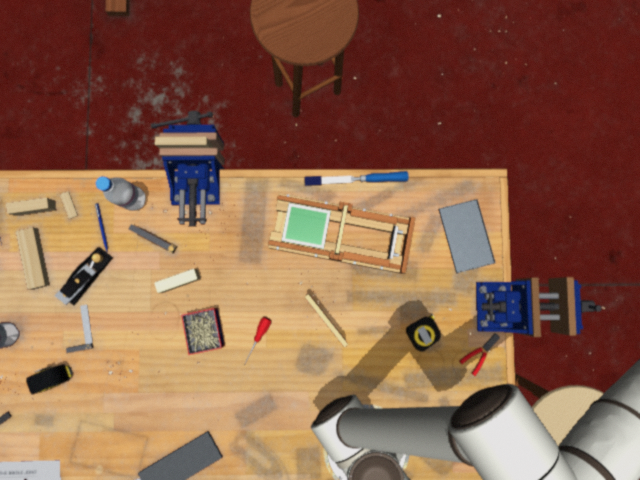

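View pics/side0.png

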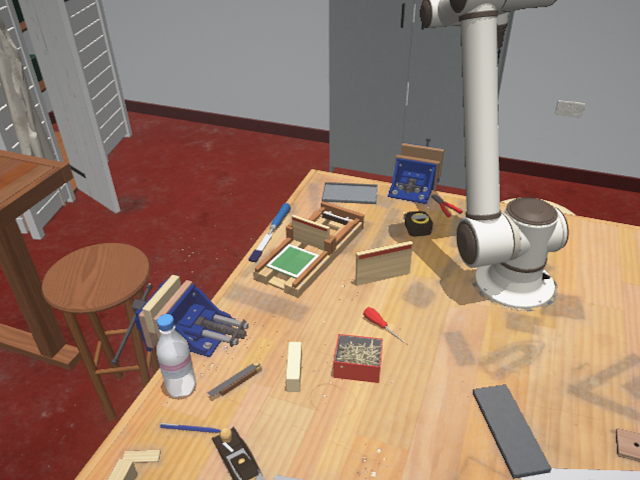

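The top view shows the case running from (272,225) to (412,245), with the green pane at (305,226), a gate in the slot at (343,230) and the steel tray at (466,236). A blue chisel is at (357,179).

There are two gate candidates:
- One stands in the case slot: top (343,230), side (312,230).
- A larger one stands free on the bench: top (326,318), side (384,263).

The one in the slot fits the description. I'll confirm it in an enlarged crop and by measuring its width.

Run:
```python
from h import *
t=np.load("pics/top0.npz")["p"];s=np.load("pics/side0.npz")["p"]
a=cv2.resize(t[185:285,260:420],(800,500),interpolation=cv2.INTER_CUBIC)
a=cv2.resize(t[190:280,262:422],None,fx=3.5,fy=3.5,interpolation=cv2.INTER_CUBIC)
b=cv2.resize(s[190:300,245:425],None,fx=3.11,fy=2.5,interpolation=cv2.INTER_CUBIC)[:, :560]
b=cv2.resize(s[190:300,245:425],(560,280),interpolation=cv2.INTER_CUBIC)
cv2.imwrite("pics/crop1.png",np.vstack([a,b])[:,:,::-1])
# camera sanity + depth heights
for n,pts in(("top",[(305,226),(466,236),(343,230),(395,245),(340,300),(325,318),(270,240),(440,180)]),("side",[(293,262),(350,193),(312,230),(384,263)])):
    K,o,q=cam(n); z=np.load(f"pics/{n}0.npz")["d"]
    for u,v in pts:
        d=float(np.median(z[v-1:v+2,u-1:u+2])); print(n,u,v,np.round(R.from_quat(q).apply(d*np.linalg.inv(K)@[u,v,1])+o,1))
```

```text
top 305 226 [564.3 149.5  35.5]
top 466 236 [ 540.4 -272.8    0. ]
top 343 230 [545.3  56.  106.9]
top 395 245 [516.8 -84.1   8.7]
top 340 300 [375.1  60.1   1.4]
top 325 318 [334.3 100.8 102.9]
top 270 240 [528.3 238.3  40.5]
top 440 180 [ 6.900e+02 -2.081e+02  5.000e-01]
side 293 262 [559.7 160.2  35.2]
side 350 193 [ 538.8 -269.4    1.1]
side 312 230 [538.9  70.5  84.3]
side 384 263 [324.7 108.5  56.5]
```

View pics/crop1.png

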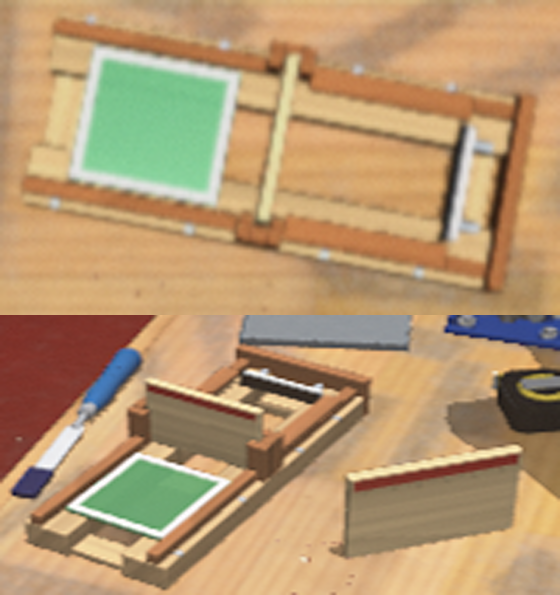

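The crop confirms it. The gate meant stands in the slot posts between the pane and the stop. The free-standing one on the right is longer and lies outside the case. Next I'll measure.

```bash
cat >> h.py <<'E'
def cloud(n,f=None,p=None,d=None):
    if p is None: p,d=get_image(n)
    K,o,q=cam(n); v,u=np.mgrid[:480,:640]
    r=np.stack([u,v,np.ones_like(u)],-1)@np.linalg.inv(K).T
    return p,(r*d[...,None])@R.from_quat(q).as_matrix().T+o,(r@R.from_quat(q).as_matrix().T),o
def onplane(r,o,z): return o+r*((z-o[2])/r[...,2])[...,None]
def rect(P):
    (c,s,a)=cv2.minAreaRect(P[:,:2].astype(np.float32)); b=cv2.boxPoints((c,s,a)); e=b[1]-b[0],b[2]-b[1]
    L=max(e,key=np.linalg.norm); return np.round(c,1),np.round(sorted(s),1),round(float(np.degrees(np.arctan2(L[1],L[0]))%180),1)
def big(m):
    n,l,s,_=cv2.connectedComponentsWithStats(m.astype(np.uint8)); return l==1+np.argmax(s[1:,4])
E
python3 - <<'E'
from h import *
for n in("top","side"):
    f=np.load(f"pics/{n}0.npz"); p,X,r,o=cloud(n,p=f["p"],d=f["d"]); h=cv2.cvtColor(p,cv2.COLOR_RGB2HSV).astype(int); H,S,V=[h[...,i] for i in range(3)]
    x,y,z=X[...,0],X[...,1],X[...,2]; box=(x>430)&(x<660)&(y>-140)&(y<260)&(f["d"]>0)
    g=big(box&(z>80)&(z<125)); print(n,"gate pts",g.sum(),"z",np.percentile(z[g],[2,50,98]).round(1)); 
    if n=="top": print(" top edge rect on z=110",rect(onplane(r,o,110.)[g]), "depth",rect(X[g]))
    else:
        gt=g&(z>103); print(" top strip rect",rect(X[gt]),gt.sum(),X[gt].mean(0).round(1))
    m=big(box&(H>45)&(H<85)&(S>80)); print(" green",m.sum(),"z",np.median(z[m]).round(1),rect(onplane(r,o,36.)[m]),onplane(r,o,36.)[m].mean(0).round(1))
    m=box&(H<14)&(S>120)&(z>36)&(z<85); P=X[m]; print(" brown",m.sum(),rect(P))
    m=big((x>440)&(x<640)&(y<-180)&(y>-400)&(S<90)&(V>60)&(V<190)&(z<15)&(z>-10)); print(" tray",m.sum(),"z",np.percentile(z[m],[2,50,98]).round(1),rect(onplane(r,o,6.)[m]))
    m=big(box&(z>12)); print(" case all",m.sum(),rect(X[m]))
    m=big((x>250)&(x<420)&(y>20)&(y<180)&(z>60)&(z<130)); print(" decoy top",rect(X[m]))
E
```

```text
top gate pts 198 z [ 85.3 109.9 114.9]
 top edge rect on z=110 (array([547.5,  60.4]), array([ 11.4, 120.2]), 167.7) depth (array([550.6,  59.7]), array([ 11.9, 124. ]), 167.4)
 green 1040 z 35.9 (array([566.4, 147.5]), array([78. , 88.3]), 78.7) [566.5 147.6  36. ]
 brown 1517 (array([546.8,  57. ]), array([143.9, 351.6]), 78.9)
 tray 2793 z [-4.4  2.  10.3] (array([ 537.5, -263.5]), array([128.2, 184.7]), 15.2)
 case all 6214 (array([547.2,  57.7]), array([145., 355.]), 78.8)
 decoy top (array([329.1,  98.9]), array([ 12.2, 152.2]), 38.2)
side gate pts 392 z [ 80.7  97.7 110.9]
 top strip rect (array([545.2,  65.4]), array([ 16.3, 119.9]), 168.8) 141 [543.7  66.3 107.5]
 green 605 z 35.0 (array([564.8, 153.6]), array([78.1, 88.1]), 78.8) [563.8 154.6  36. ]
 brown 1146 (array([545.9,  63.8]), array([148.8, 358.1]), 78.9)
 tray 1100 z [-5.2  1.  10. ] (array([ 536.2, -265.7]), array([124.4, 185.3]), 14.9)
 case all 4607 (array([545.5,  61.7]), array([151.4, 363.4]), 79.2)
 decoy top (array([327. , 103.4]), array([ 22.1, 154.8]), 37.3)
```

```bash
python3 -m creep '{"translation":[[2.5,4.5,0.5],[5,9,1],[7.5,13.5,1],[10,18,1],[12.5,22.5,1],[15,27,1],[17.5,31.5,1],[20,36,1]],"delta_rot":[[0,0,-3],[0,0,-6],[0,0,-9],[0,0,-12],[0,0,-15],[0,0,-18],[0,0,-21],[0,0,-24]],"hand":[8.5,8.5,8.5,8.5,8.5,8.5,8.5,8.5]}'
python3 -m creep '{"translation":[[2.5,5,0],[5,10,0],[7.5,15,0],[10,20,0],[12,25,0],[14,29.2,0],[14,29.2,0],[14,29.2,0]],"delta_rot":[[0,0,-1],[0,0,-2],[0,0,-3],[0,0,-4],[0,0,-5],[0,0,-6.5],[0,0,-6.5],[0,0,-6.5]],"hand":[8.5,8.5,6,4,4,4,4,4]}'
python3 - <<'E'
from h import *
s=read_state();print(s["position"],R.from_quat(s["ee_rot"]).as_matrix().round(3),s["gripper_width"],s["contact_force"],s["joints"])
f=np.load("pics/top0.npz"); p,X,r,o=cloud("top",p=f["p"],d=f["d"]); h=cv2.cvtColor(p,cv2.COLOR_RGB2HSV).astype(int);
x,y=X[...,0],X[...,1]
c=p.astype(int); m=(x>440)&(x<640)&(y<-200)&(y>-340)&(c[...,2]>=c[...,0]-2)&(h[...,2]<190); m=big(cv2.morphologyEx(m.astype(np.uint8),cv2.MORPH_OPEN,np.ones((5,5)))); print("tray",m.sum(),rect(onplane(r,o,6.)[m]))
E
```

```text
clock: 1.1
position: [406.9, -228.2, 241.1]
ee_rot: [0.042, 0.999, 0.0, -0.0]
contact_force: [0.5, 0.4, -0.1]
gripper_width: 85.1
grasp_force: 0.0
clock: 2.1
position: [546.0, 62.0, 240.7]
ee_rot: [0.097, 0.995, -0.0, -0.001]
contact_force: [0.2, -0.2, -0.3]
gripper_width: 40.1
grasp_force: 0.0
[546.02849626  61.96295579 240.70841136] [[-0.981  0.194 -0.002]
 [ 0.194  0.981 -0.   ]
 [ 0.001 -0.001 -1.   ]] 40.07163186581789 [ 0.22703104 -0.18013908 -0.33132177] [ 4.07955377e-01  2.50474404e-01 -1.62898711e-01 -1.83976827e-04
 -1.15902791e+00 -2.17383938e+00]
tray 2485 (array([ 541.2, -272. ]), array([102.5, 171.5]), 14.1)
```

```bash
python3 -m creep '{"translation":[[0,0,-3],[0,0,-6],[0,0,-9],[0,0,-11],[0,0,-11],[0,0,-11]],"delta_rot":[[0,0,0],[0,0,0],[0,0,0],[0,0,0],[0,0,0],[0,0,0]],"hand":[4,4,4,4,4,4]}'
python3 - <<'E'
from h import *
p,d=get_image("side"); np.savez("pics/s1.npz",p=p,d=d)
cv2.imwrite("pics/s1.png",cv2.resize(p[140:290,235:395],(800,750),interpolation=cv2.INTER_CUBIC)[:600,:,::-1])
K,o,q=cam("side")
c=read_state()["position"]; a=np.array([-.194,-.981,0])
for n,P in dict(tcp=c,gtop=np.array([546.8,62,110])).items():
    w=R.from_quat(q).inv().apply(P-o); print(n,(K@w/w[2])[:2].round(1))
print(c)
E
```

```text
clock: 2.85
position: [547.0, 61.6, 132.4]
ee_rot: [0.098, 0.995, 0.0, 0.001]
contact_force: [-0.7, 1.0, 0.0]
gripper_width: 40.1
grasp_force: 0.0
tcp [309.9 213. ]
gtop [310.2 220. ]
[547.22459536  61.85477776 132.66915272]
```

View pics/s1.png

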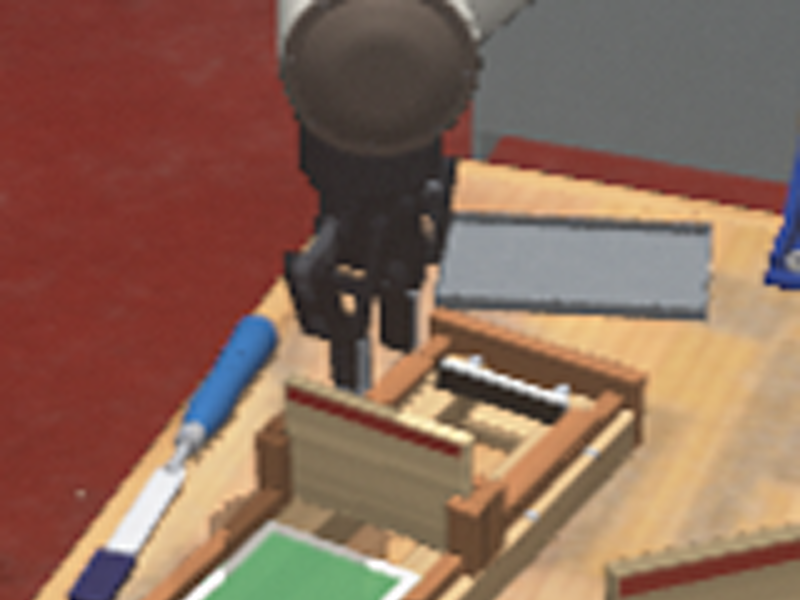

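The fingertips straddle the gate's top edge: tips at about (305,218) and (315,209), top edge at about (311,221). I'll descend and close in stages, checking the force as I go.

```bash
python3 -m creep '{"translation":[[0,0,-1.5],[0,0,-3],[0,0,-4.5],[0,0,-5],[0,0,-5],[0,0,-5],[0,0,-5],[0,0,-5]],"delta_rot":[[0,0,0],[0,0,0],[0,0,0],[0,0,0],[0,0,0],[0,0,0],[0,0,0],[0,0,0]],"hand":[4,4,4,4,3,2.5,2,2]}'
python3 -m creep '{"translation":[[0,0,0],[0,0,0],[0,0,0]],"delta_rot":[[0,0,0],[0,0,0],[0,0,0]],"hand":[1.7,1.4,1.4]}'
```

```text
clock: 3.9
position: [546.7, 62.2, 81.7]
ee_rot: [0.098, 0.995, 0.0, 0.0]
contact_force: [-0.4, -0.4, -0.3]
gripper_width: 19.8
grasp_force: 0.0
clock: 4.28
position: [546.6, 62.1, 81.3]
ee_rot: [0.098, 0.995, 0.0, 0.0]
contact_force: [0.6, -0.7, 0.5]
gripper_width: 14.2
grasp_force: 0.0
```

Clear down to an opening of 14 mm, so the tool is centred to within about 2.5 mm.

```bash
python3 -m creep '{"translation":[[0,0,0],[0,0,0],[0,0,0],[0,0,0]],"delta_rot":[[0,0,0],[0,0,0],[0,0,0],[0,0,0]],"hand":[1.1,0.8,0.4,0.4]}'
```

```text
clock: 4.78
position: [546.6, 62.2, 81.4]
ee_rot: [0.098, 0.995, 0.0, 0.0]
contact_force: [-0.8, -0.4, 1.0]
gripper_width: 8.3
grasp_force: 59.9
```

```bash
python3 -m creep '{"translation":[[0,0,0.7],[0,0,2],[0,0,3.5],[0,0,5],[0,0,6.5],[0,0,8],[0,0,10],[0,0,12]],"delta_rot":[[0,0,0],[0,0,0],[0,0,0],[0,0,0],[0,0,0],[0,0,0],[0,0,0],[0,0,0]],"hand":[0.4,0.4,0.4,0.4,0.4,0.4,0.4,0.4]}'
python3 - <<'E'
from h import *
p,d=get_image("side")
cv2.imwrite("pics/s2.png",cv2.resize(p[120:280,235:395],(600,600),interpolation=cv2.INTER_CUBIC)[:,:,::-1])
E
```

```text
clock: 5.78
position: [546.4, 62.1, 202.5]
ee_rot: [0.098, 0.995, 0.0, -0.0]
contact_force: [-0.3, 0.1, -1.2]
gripper_width: 7.8
grasp_force: 59.8
```

View pics/s2.png

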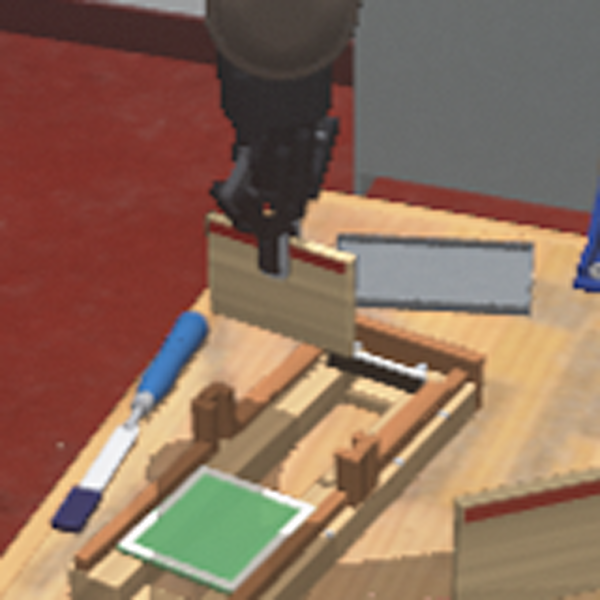

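The gate is out and held upright. The tray is clear at about (435,272) in the crop. Next I'll carry it there and turn it in line with the tray.

```bash
python3 -m creep '{"translation":[[0,-4,1],[0,-8.5,1],[0,-13,1],[-0.1,-17.5,1],[-0.2,-22,1],[-0.3,-26.5,1],[-0.3,-31,0],[-0.3,-34.3,-2]],"delta_rot":[[0,0,3],[0,0,6.5],[0,0,10],[0,0,13.5],[0,0,17],[0,0,20.5],[0,0,24],[0,0,26]],"hand":[0.4,0.4,0.4,0.4,0.4,0.4,0.4,0.4]}'
python3 -m creep '{"translation":[[0,0,0],[0,0,-1],[0,0,-2],[0,0,-3.5],[0,0,-5],[0,0,-6.5],[0,0,-8],[0,0,-8]],"delta_rot":[[-6.8,-1.8,0],[-13.5,-3.6,0],[-20.3,-5.5,0],[-27,-7.3,0],[-33.8,-9.1,0],[-33.8,-9.1,0],[-33.8,-9.1,0],[-33.8,-9.1,0]],"hand":[0.4,0.4,0.4,0.4,0.4,0.4,0.4,0.4]}'
python3 - <<'E'
from h import *
s=read_state(); M=R.from_quat(s["ee_rot"]).as_matrix(); print(s["position"],M.round(2).tolist(),"gate bottom",s["position"]+51.5*M[:,2])
p,d=get_image("side")
cv2.imwrite("pics/s3.png",cv2.resize(p[110:270,270:430],(600,600),interpolation=cv2.INTER_CUBIC)[:,:,::-1])
E
```

```text
clock: 6.82
position: [543.8, -282.8, 181.8]
ee_rot: [-0.129, 0.992, -0.0, 0.001]
contact_force: [-0.4, 0.4, -1.4]
gripper_width: 7.9
grasp_force: 59.7
clock: 7.82
position: [542.6, -281.3, 100.1]
ee_rot: [-0.123, 0.946, -0.298, 0.039]
contact_force: [0.6, -0.2, 0.3]
gripper_width: 8.3
grasp_force: 59.7
[ 542.59775292 -281.27626345  100.14534685] [[-0.97, -0.21, 0.15], [-0.26, 0.79, -0.55], [-0.0, -0.57, -0.82]] gate bottom [ 550.14449533 -309.7891755    57.92792716]
```

View pics/s3.png

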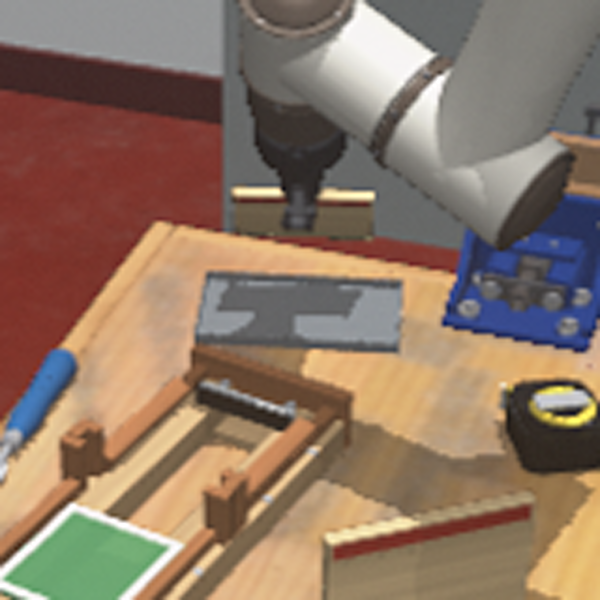

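The gate hangs tilted above the tray, parallel to its long side. Now I'll lower it.

```bash
python3 -m creep '{"translation":[[0,0,-1.5],[0,0,-3],[0,0,-4],[0,0,-4.7],[0,0,-5],[0,0,-5.2],[0,0,-5.2]],"delta_rot":[[0,0,0],[0,0,0],[0,0,0],[0,0,0],[0,0,0],[0,0,0],[0,0,0]],"hand":[0.4,0.4,0.4,0.4,0.4,0.4,0.4]}'
```

```text
clock: 8.75
position: [543.7, -280.9, 49.5]
ee_rot: [-0.123, 0.946, -0.298, 0.04]
contact_force: [-1.0, 0.5, -0.6]
gripper_width: 7.9
grasp_force: 59.7
```

```bash
python3 -m creep '{"translation":[[0,0,0],[0,0,0],[0,0,0],[-0.3,1.1,1.7],[-0.6,2.3,3.4],[-0.9,3.3,5],[-1.3,5,7.5],[-1.7,6.6,10]],"delta_rot":[[0,0,0],[0,0,0],[0,0,0],[0,0,0],[0,0,0],[0,0,0],[0,0,0],[0,0,0]],"hand":[2,3,3,3,3,3,3,3]}'
python3 - <<'E'
from h import *
p,d=get_image("side"); np.savez("pics/s4.npz",p=p,d=d)
cv2.imwrite("pics/s4.png",cv2.resize(p[110:270,270:430],(600,600),interpolation=cv2.INTER_CUBIC)[:,:,::-1])
E
```

```text
clock: 9.75
position: [526.2, -214.4, 150.0]
ee_rot: [-0.123, 0.946, -0.298, 0.04]
contact_force: [0.6, -0.1, -0.3]
gripper_width: 30.0
grasp_force: 0.0
```

View pics/s4.png

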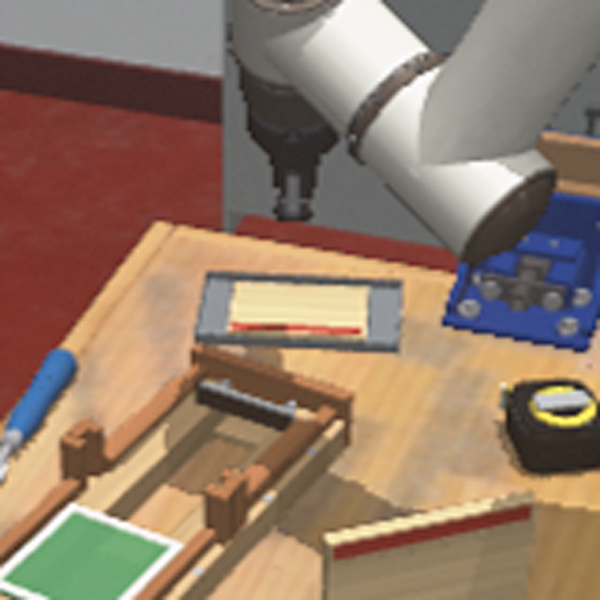

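The gate lies flat and released in the tray. Next I'll go behind the pane with the fingers closed.

```bash
python3 -m creep '{"translation":[[0,0,1.5],[0,2,3],[0,4,4.5],[0,6,6],[0,8,6],[0,10,6],[0,10,6]],"delta_rot":[[8,2.1,0],[16,4.3,0],[24,6.5,0],[33.8,9.1,0],[33.8,9.1,0],[33.8,9.1,0],[33.8,9.1,0]],"hand":[2,1,0,0,0,0,0]}' && python3 -m creep '{"translation":[[0.6,4.4,0],[1.3,8.8,0],[2,13.2,0],[2.7,17.6,0],[3.4,22,0],[4.1,26.4,0],[4.8,30.8,0],[5.5,35,0]],"delta_rot":[[0,0,-3],[0,0,-6.5],[0,0,-10],[0,0,-13.5],[0,0,-17],[0,0,-20.5],[0,0,-24],[0,0,-26]],"hand":[0,0,0,0,0,0,0,0]}' && python3 -m creep '{"translation":[[0,0,-3],[0,0,-6],[0,0,-8],[0,0,-10],[0,0,-12],[0,0,-13],[0,0,-13]],"delta_rot":[[0,0,0],[0,0,0],[0,0,0],[0,0,0],[0,0,0],[0,0,0],[0,0,0]],"hand":[0,0,0,0,0,0,0]}'
cat > chk.py <<'E'
import sys,numpy as np
from bench import read_state
s=read_state(); c=s["position"]-[546.8,61.5,0]; a=np.array([-.194,-.981,0]); b=np.array([.981,-.194,0])
f=s["contact_force"]; print("case x,y,z",(c@a).round(1),(c@b).round(1),c[2].round(1),"Fx,Fy",(f@a).round(1),(f@b).round(1))
sys.exit(int(np.hypot(f[0],f[1])>float(sys.argv[1])))
E
python3 chk.py 9
python3 - <<'E'
from h import *
print(R.from_quat(read_state()["ee_rot"]).as_matrix().round(3))
f,d=get_image("side"); cv2.imwrite("pics/s5.png",cv2.resize(f[150:310,215:375],(600,600),interpolation=cv2.INTER_CUBIC)[:,:,::-1])
E
```

```text
clock: 10.68
position: [526.4, -114.6, 209.2]
ee_rot: [-0.129, 0.992, -0.0, -0.0]
contact_force: [-0.7, -0.1, 0.9]
gripper_width: 0.2
grasp_force: 0.0
clock: 11.68
position: [581.7, 235.8, 209.0]
ee_rot: [0.098, 0.995, -0.0, -0.0]
contact_force: [1.3, -0.3, -0.0]
gripper_width: 0.0
grasp_force: 0.0
clock: 12.55
position: [581.4, 234.5, 78.6]
ee_rot: [0.098, 0.995, -0.001, -0.001]
contact_force: [0.2, 0.8, 1.1]
gripper_width: 0.2
grasp_force: 0.0
case x,y,z -176.4 0.3 78.6 Fx,Fy -0.8 0.1
[[-0.981  0.195 -0.001]
 [ 0.195  0.981 -0.001]
 [ 0.001 -0.002 -1.   ]]
```

View pics/s5.png

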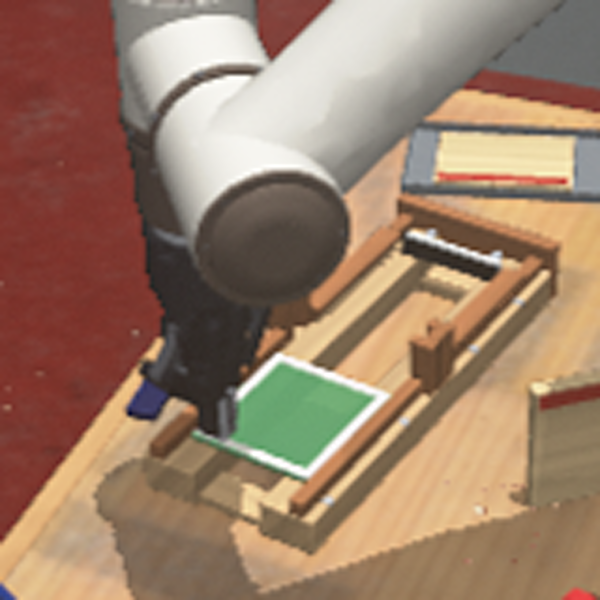

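The closed fingertips at crop (220,435) are still high. Dropped straight down they land in the channel, roughly 15–20 mm behind the pane's rear edge mid-point at (250,456). Lowering.

```bash
python3 -m creep '{"translation":[[0,0,-1],[0,0,-2.2],[0,0,-3.4],[0,0,-4.4],[0,0,-5.2],[0,0,-5.6],[0,0,-5.6]],"delta_rot":[[0,0,0],[0,0,0],[0,0,0],[0,0,0],[0,0,0],[0,0,0],[0,0,0]],"hand":[0,0,0,0,0,0,0]}' && python3 chk.py 4 && python3 -m creep '{"translation":[[-0.03,-0.15,0],[-0.06,-0.29,0],[-0.09,-0.44,0],[-0.12,-0.59,0]],"delta_rot":[[0,0,0],[0,0,0],[0,0,0],[0,0,0]],"hand":[0,0,0,0]}' && python3 chk.py 4 && python3 -m creep '{"translation":[[-0.03,-0.15,0],[-0.06,-0.29,0],[-0.09,-0.44,0],[-0.12,-0.59,0]],"delta_rot":[[0,0,0],[0,0,0],[0,0,0],[0,0,0]],"hand":[0,0,0,0]}' && python3 chk.py 4 && python3 -m creep '{"translation":[[-0.03,-0.15,0],[-0.06,-0.29,0],[-0.09,-0.44,0],[-0.12,-0.59,0]],"delta_rot":[[0,0,0],[0,0,0],[0,0,0],[0,0,0]],"hand":[0,0,0,0]}' && python3 chk.py 4 && python3 -m creep '{"translation":[[-0.03,-0.15,0],[-0.06,-0.29,0],[-0.09,-0.44,0],[-0.12,-0.59,0]],"delta_rot":[[0,0,0],[0,0,0],[0,0,0],[0,0,0]],"hand":[0,0,0,0]}' && python3 chk.py 4
```

```text
clock: 13.48
position: [581.5, 235.1, 23.1]
ee_rot: [0.098, 0.995, -0.0, -0.0]
contact_force: [-0.5, 0.0, -0.0]
gripper_width: -0.2
grasp_force: 0.0
case x,y,z -177.0 0.4 23.1 Fx,Fy 0.1 -0.5
clock: 13.98
position: [580.4, 229.1, 23.5]
ee_rot: [0.098, 0.995, 0.0, 0.0]
contact_force: [0.3, 1.4, 0.2]
gripper_width: 0.2
grasp_force: 0.0
case x,y,z -171.0 0.4 23.5 Fx,Fy -1.4 0.0
clock: 14.48
position: [579.1, 223.2, 23.3]
ee_rot: [0.098, 0.995, -0.0, -0.0]
contact_force: [-0.4, 0.2, -0.5]
gripper_width: 0.0
grasp_force: 0.0
case x,y,z -164.9 0.4 23.3 Fx,Fy -0.1 -0.4
clock: 14.98
position: [577.9, 217.4, 23.3]
ee_rot: [0.098, 0.995, 0.0, 0.0]
contact_force: [0.1, 0.3, -0.0]
gripper_width: -0.1
grasp_force: 0.7
case x,y,z -159.0 0.3 23.3 Fx,Fy -0.3 0.1
clock: 15.48
position: [576.8, 211.5, 23.3]
ee_rot: [0.098, 0.995, 0.0, 0.0]
contact_force: [-0.1, 0.9, 0.1]
gripper_width: 0.1
grasp_force: 0.4
case x,y,z -153.0 0.3 23.3 Fx,Fy -0.9 -0.3
```

```bash
m(){ grep -v -e ee_rot -e grip -e grasp -e clock -e position; }
set -o pipefail
python3 -m creep '{"translation":[[-0.03,-0.15,0],[-0.06,-0.29,0],[-0.09,-0.44,0],[-0.12,-0.59,0]],"delta_rot":[[0,0,0],[0,0,0],[0,0,0],[0,0,0]],"hand":[0,0,0,0]}' |m&& python3 chk.py 4 && python3 -m creep '{"translation":[[-0.03,-0.15,0],[-0.06,-0.29,0],[-0.09,-0.44,0],[-0.12,-0.59,0]],"delta_rot":[[0,0,0],[0,0,0],[0,0,0],[0,0,0]],"hand":[0,0,0,0]}' |m&& python3 chk.py 4 && python3 -m creep '{"translation":[[-0.03,-0.15,0],[-0.06,-0.29,0],[-0.09,-0.44,0],[-0.12,-0.59,0]],"delta_rot":[[0,0,0],[0,0,0],[0,0,0],[0,0,0]],"hand":[0,0,0,0]}' |m&& python3 chk.py 4 && python3 -m creep '{"translation":[[-0.03,-0.15,0],[-0.06,-0.29,0],[-0.09,-0.44,0],[-0.12,-0.59,0]],"delta_rot":[[0,0,0],[0,0,0],[0,0,0],[0,0,0]],"hand":[0,0,0,0]}' |m&& python3 chk.py 4 && python3 -m creep '{"translation":[[-0.03,-0.15,0],[-0.06,-0.29,0],[-0.09,-0.44,0],[-0.12,-0.59,0]],"delta_rot":[[0,0,0],[0,0,0],[0,0,0],[0,0,0]],"hand":[0,0,0,0]}' |m&& python3 chk.py 4 && python3 -m creep '{"translation":[[-0.03,-0.15,0],[-0.06,-0.29,0],[-0.09,-0.44,0],[-0.12,-0.59,0]],"delta_rot":[[0,0,0],[0,0,0],[0,0,0],[0,0,0]],"hand":[0,0,0,0]}' |m&& python3 chk.py 4 && python3 -m creep '{"translation":[[-0.03,-0.15,0],[-0.06,-0.29,0],[-0.09,-0.44,0],[-0.12,-0.59,0]],"delta_rot":[[0,0,0],[0,0,0],[0,0,0],[0,0,0]],"hand":[0,0,0,0]}' |m&& python3 chk.py 4
python3 - <<'E'
from h import *
f,d=get_image("side"); cv2.imwrite("pics/s6.png",cv2.resize(f[150:310,215:375],(600,600),interpolation=cv2.INTER_CUBIC)[:,:,::-1])
E
```

```text
contact_force: [0.6, 1.3, -0.4]
case x,y,z -146.9 0.3 23.3 Fx,Fy -1.4 0.3
contact_force: [-0.2, 0.9, 0.3]
case x,y,z -140.9 0.2 23.4 Fx,Fy -0.9 -0.3
contact_force: [0.2, 0.5, -0.0]
case x,y,z -134.9 0.2 23.3 Fx,Fy -0.5 0.1
contact_force: [-0.4, 1.6, -0.5]
case x,y,z -128.8 0.1 23.3 Fx,Fy -1.5 -0.7
contact_force: [-0.2, 0.8, 0.9]
case x,y,z -122.8 0.1 23.3 Fx,Fy -0.7 -0.4
contact_force: [0.7, 0.9, -0.6]
case x,y,z -116.8 0.1 23.3 Fx,Fy -1.1 0.5
contact_force: [-0.1, 0.6, -0.1]
case x,y,z -110.8 0.0 23.3 Fx,Fy -0.6 -0.2
```

View pics/s6.png

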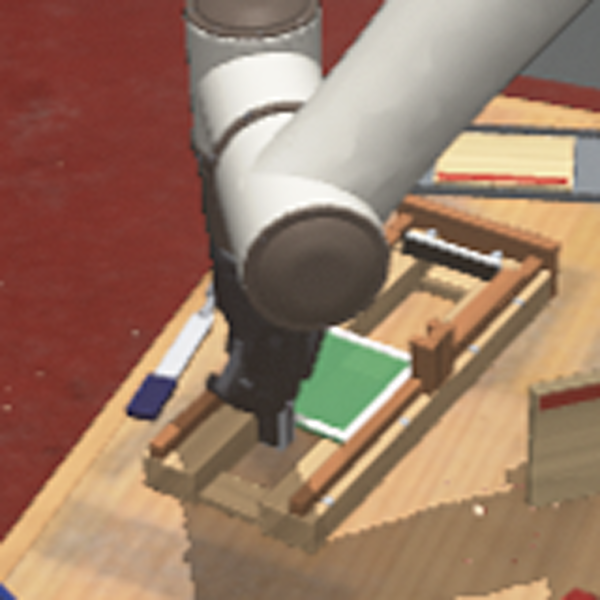

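The pane moves squarely, with its front edge passing between the posts at crop (410,360). Push forces are about 1 N. Continuing.

```bash
m(){ grep -e clock; }
set -o pipefail
python3 -m creep '{"translation":[[-0.03,-0.15,0],[-0.06,-0.29,0],[-0.09,-0.44,0],[-0.12,-0.59,0]],"delta_rot":[[0,0,0],[0,0,0],[0,0,0],[0,0,0]],"hand":[0,0,0,0]}' |m&& python3 chk.py 4 && python3 -m creep '{"translation":[[-0.03,-0.15,0],[-0.06,-0.29,0],[-0.09,-0.44,0],[-0.12,-0.59,0]],"delta_rot":[[0,0,0],[0,0,0],[0,0,0],[0,0,0]],"hand":[0,0,0,0]}' |m&& python3 chk.py 4 && python3 -m creep '{"translation":[[-0.03,-0.15,0],[-0.06,-0.29,0],[-0.09,-0.44,0],[-0.12,-0.59,0]],"delta_rot":[[0,0,0],[0,0,0],[0,0,0],[0,0,0]],"hand":[0,0,0,0]}' |m&& python3 chk.py 4 && python3 -m creep '{"translation":[[-0.04,-0.2,0],[-0.08,-0.39,0],[-0.12,-0.59,0],[-0.16,-0.79,0]],"delta_rot":[[0,0,0],[0,0,0],[0,0,0],[0,0,0]],"hand":[0,0,0,0]}' |m&& python3 chk.py 4 && python3 -m creep '{"translation":[[-0.04,-0.2,0],[-0.08,-0.39,0],[-0.12,-0.59,0],[-0.16,-0.79,0]],"delta_rot":[[0,0,0],[0,0,0],[0,0,0],[0,0,0]],"hand":[0,0,0,0]}' |m&& python3 chk.py 4 && python3 -m creep '{"translation":[[-0.04,-0.2,0],[-0.08,-0.39,0],[-0.12,-0.59,0],[-0.16,-0.79,0]],"delta_rot":[[0,0,0],[0,0,0],[0,0,0],[0,0,0]],"hand":[0,0,0,0]}' |m&& python3 chk.py 4 && python3 -m creep '{"translation":[[-0.04,-0.2,0],[-0.08,-0.39,0],[-0.12,-0.59,0],[-0.16,-0.79,0]],"delta_rot":[[0,0,0],[0,0,0],[0,0,0],[0,0,0]],"hand":[0,0,0,0]}' |m&& python3 chk.py 4 && python3 -m creep '{"translation":[[-0.04,-0.2,0],[-0.08,-0.39,0],[-0.12,-0.59,0],[-0.16,-0.79,0]],"delta_rot":[[0,0,0],[0,0,0],[0,0,0],[0,0,0]],"hand":[0,0,0,0]}' |m&& python3 chk.py 4 && python3 -m creep '{"translation":[[-0.04,-0.2,0],[-0.08,-0.39,0],[-0.12,-0.59,0],[-0.16,-0.79,0]],"delta_rot":[[0,0,0],[0,0,0],[0,0,0],[0,0,0]],"hand":[0,0,0,0]}' |m&& python3 chk.py 4 && python3 -m creep '{"translation":[[-0.04,-0.2,0],[-0.08,-0.39,0],[-0.12,-0.59,0],[-0.16,-0.79,0]],"delta_rot":[[0,0,0],[0,0,0],[0,0,0],[0,0,0]],"hand":[0,0,0,0]}' |m&& python3 chk.py 4
python3 - <<'E'
from h import *
f,d=get_image("side"); cv2.imwrite("pics/s7.png",cv2.resize(f[150:310,235:395],(600,600),interpolation=cv2.INTER_CUBIC)[:,:,::-1])
E
```

```text
clock: 19.52
case x,y,z -104.7 0.0 23.3 Fx,Fy -0.9 -0.7
clock: 20.02
case x,y,z -98.7 -0.0 23.3 Fx,Fy -1.4 0.3
clock: 20.52
case x,y,z -92.7 -0.0 23.3 Fx,Fy -1.5 1.5
clock: 21.02
case x,y,z -84.6 -0.1 23.3 Fx,Fy -1.4 0.6
clock: 21.52
case x,y,z -76.5 -0.1 23.3 Fx,Fy -1.4 0.4
clock: 22.02
case x,y,z -68.5 -0.1 23.3 Fx,Fy -0.6 -0.5
clock: 22.52
case x,y,z -60.4 -0.2 23.3 Fx,Fy -0.6 -0.1
clock: 23.02
case x,y,z -52.3 -0.2 23.3 Fx,Fy -1.2 0.4
clock: 23.52
case x,y,z -44.3 -0.3 23.3 Fx,Fy -0.9 0.2
clock: 24.02
case x,y,z -36.2 -0.3 23.3 Fx,Fy -0.6 -0.7
```

View pics/s7.png

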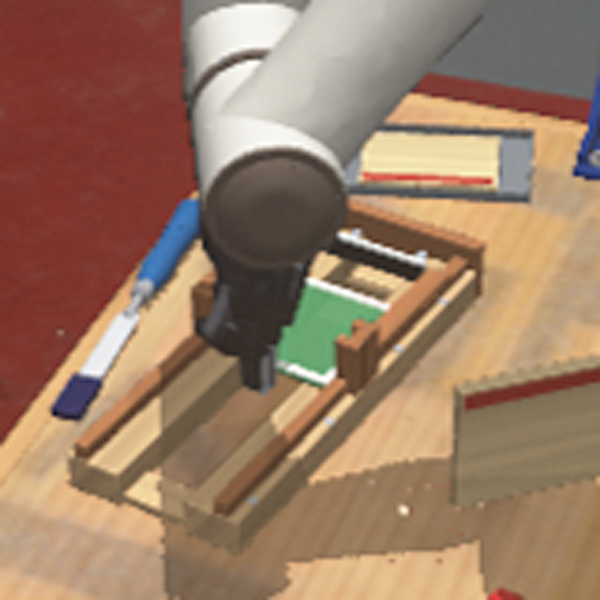

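The pane is under the lips, with its front edge (crop 345,290) about 40 mm short of the stop. Continuing, with finer steps near the end.

```bash
m(){ grep -e clock; }
set -o pipefail
python3 -m creep '{"translation":[[-0.04,-0.2,0],[-0.08,-0.39,0],[-0.12,-0.59,0],[-0.16,-0.79,0]],"delta_rot":[[0,0,0],[0,0,0],[0,0,0],[0,0,0]],"hand":[0,0,0,0]}' |m&& python3 chk.py 3 && python3 -m creep '{"translation":[[-0.04,-0.2,0],[-0.08,-0.39,0],[-0.12,-0.59,0],[-0.16,-0.79,0]],"delta_rot":[[0,0,0],[0,0,0],[0,0,0],[0,0,0]],"hand":[0,0,0,0]}' |m&& python3 chk.py 3 && python3 -m creep '{"translation":[[-0.04,-0.2,0],[-0.08,-0.39,0],[-0.12,-0.59,0],[-0.16,-0.79,0]],"delta_rot":[[0,0,0],[0,0,0],[0,0,0],[0,0,0]],"hand":[0,0,0,0]}' |m&& python3 chk.py 3 && python3 -m creep '{"translation":[[-0.03,-0.15,0],[-0.06,-0.29,0],[-0.09,-0.44,0],[-0.12,-0.59,0]],"delta_rot":[[0,0,0],[0,0,0],[0,0,0],[0,0,0]],"hand":[0,0,0,0]}' |m&& python3 chk.py 3 && python3 -m creep '{"translation":[[-0.02,-0.1,0],[-0.04,-0.2,0],[-0.06,-0.29,0]],"delta_rot":[[0,0,0],[0,0,0],[0,0,0]],"hand":[0,0,0]}' |m&& python3 chk.py 3 && python3 -m creep '{"translation":[[-0.02,-0.1,0],[-0.04,-0.2,0],[-0.06,-0.29,0]],"delta_rot":[[0,0,0],[0,0,0],[0,0,0]],"hand":[0,0,0]}' |m&& python3 chk.py 3 && python3 -m creep '{"translation":[[-0.02,-0.1,0],[-0.04,-0.2,0],[-0.06,-0.29,0]],"delta_rot":[[0,0,0],[0,0,0],[0,0,0]],"hand":[0,0,0]}' |m&& python3 chk.py 3 && python3 -m creep '{"translation":[[-0.02,-0.1,0],[-0.04,-0.2,0],[-0.06,-0.29,0]],"delta_rot":[[0,0,0],[0,0,0],[0,0,0]],"hand":[0,0,0]}' |m&& python3 chk.py 3
```

```text
clock: 24.58
case x,y,z -28.2 -0.3 23.3 Fx,Fy -0.6 0.4
clock: 25.08
case x,y,z -20.1 -0.4 23.3 Fx,Fy -0.9 -0.3
clock: 25.58
case x,y,z -12.0 -0.4 23.3 Fx,Fy -1.1 -0.2
clock: 26.08
case x,y,z -6.1 -0.5 23.3 Fx,Fy -1.0 -0.2
clock: 26.45
case x,y,z -3.2 -0.4 23.3 Fx,Fy -0.2 -0.3
clock: 26.82
case x,y,z -0.2 -0.5 23.3 Fx,Fy -1.1 -0.5
clock: 27.2
case x,y,z 2.8 -0.5 23.3 Fx,Fy -1.0 -0.3
clock: 27.58
case x,y,z 5.2 -0.4 23.3 Fx,Fy -4.0 -0.6
```

Force jumped to 4 N at the stop (3 N preload plus friction). One millimetre more to be sure, then back off and lift clear.

```bash
m(){ grep -e clock; }
python3 -m creep '{"translation":[[-0.01,-0.05,0],[-0.02,-0.1,0],[-0.02,-0.1,0],[-0.02,-0.1,0]],"delta_rot":[[0,0,0],[0,0,0],[0,0,0],[0,0,0]],"hand":[0,0,0,0]}' |m; python3 chk.py 9
python3 -m creep '{"translation":[[0.01,0.05,0],[0.02,0.1,0],[0.06,0.3,0],[0.16,0.8,0],[0.4,2,0],[0.6,3,0],[0.8,4,0],[0.8,4,0]],"delta_rot":[[0,0,0],[0,0,0],[0,0,0],[0,0,0],[0,0,0],[0,0,0],[0,0,0],[0,0,0]],"hand":[0,0,0,0,0,0,0,0]}' |m; python3 chk.py 9
python3 -m creep '{"translation":[[0,0,2],[0,0,6],[0,0,11],[0,0,16],[-5,0,20],[-10,0,20],[-15,0,20],[-15,0,20]],"delta_rot":[[0,0,0],[0,0,0],[0,0,0],[0,0,0],[0,0,0],[0,0,0],[0,0,0],[0,0,0]],"hand":[0,0,0,0,0,0,0,0]}' |m
python3 - <<'E'
from h import *
f,d=get_image("side"); A=cv2.resize(f[150:310,215:375],(400,400),interpolation=cv2.INTER_CUBIC)
p,X,r,o=cloud("top"); h=cv2.cvtColor(p,cv2.COLOR_RGB2HSV).astype(int); x,y,z=[X[...,i] for i in range(3)]
m=big((x>430)&(x<660)&(y>-140)&(y<260)&(h[...,0]>45)&(h[...,0]<85)&(h[...,1]>80)); print(m.sum(),z[m].mean(),rect(onplane(r,o,36.)[m]))
B=cv2.resize(p[170:290,390-120:390+0],(400,400),interpolation=cv2.INTER_CUBIC)
B=cv2.resize(p[160:290,290:420],(400,400),interpolation=cv2.INTER_CUBIC)
cv2.imwrite("pics/e.png",np.hstack([A,B])[:,:,::-1])
E
```

```text
clock: 28.08
case x,y,z 6.5 -0.5 23.3 Fx,Fy -4.4 -1.7
clock: 29.08
case x,y,z -35.1 -0.4 23.3 Fx,Fy 0.8 -0.7
clock: 30.08
1045 36.20267009207245 (array([533.2, -13.3]), array([78.2, 88.5]), 79.4)
```

View pics/e.png

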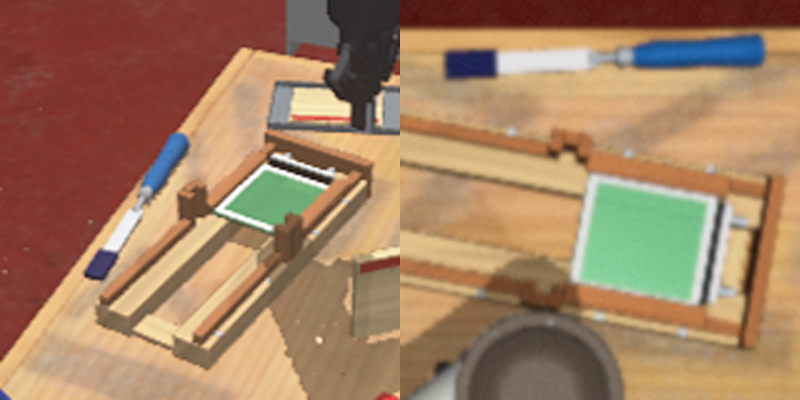

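The pane sits flat under the lips against the black rubber face at crop (715,245). The measured front edge is at about case x = 131 mm, and the gate is still in the tray. The robot is clear, so I'm handing in.

```bash
python3 -c "
from bench import *
print(job_done())"
```

```text
the job is handed in; nothing more can be done
None
```

I handed the job in at about 30 s of the 67 s allowed: the gate lies flat in the tray, and the pane is home against the sprung stop, pushed with about 5 N at most by the readings. I got no verdict back.

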